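Build the weighing chain under the spring balance

TASK

Set up the hanging balance for weighing: first hang the metal yoke by its top eye in the hook of the spring balance and let go of it, then hang the white weighing tray from the yoke's lower loop by the snap hook on its stem, pulling it down on the loop until the sprung gate has let the loop in and shut again behind it. The balance takes at most 10 N (about 1 kg), so never stretch it further than that; leave the chain hanging freely, level and at rest, and do not shift the two reagent bottles or the petri dish.

Things in the scene. Friction and masses are not known exactly. Their poses are not given: they have to be found in the camera images.
- stand: Grey foot plate, upright rod and arm holding a white spring balance (tube 32 mm wide, lower end 386 mm high). Fixed. Origin on the worktop straight below the balance's hook; +x points to the rod, 135 mm behind it; foot plate x = 70 to 200 mm, y = -70 to 70 mm. The hook's open side faces -x.
- hook_bowl (a point): Where the centre of a 6 mm bar rests in the balance's hook (6 mm wire); 325 mm up unloaded, lower when loaded. Axes as the stand. The hook's tip is 16 mm to -x, its top 13 mm above this point; the shank comes down above this point to 39 mm over it and bends round +x (x = 16 mm). A bar enters from -x with its centre about 23 mm above this point, then goes down.
- hook (a joint): How far the balance's hook is pulled down, m; 0 unloaded. Spring of 200 N/m with 0.5 N preload: 10 N is 0.0475 m. Stop at 0.075.
- yoke: Aluminium yoke, loose, 0.14 to 0.26 kg, standing on two feet. Origin at foot level under its centre, z up. Beam along y, 190 x 14 x 18 mm, underside 87 mm up. At y = +95 and -95 mm an upright post, 12 mm in x by 24 mm in y, to 150 mm high; the top 45 mm, above the beam, is a handle. Feet 70 mm long in x. The same turned by half a turn.
- yoke_eye (a point): Centre of the top bar of the yoke's upper eye, 148 mm above the yoke's origin. The eye is 6 mm wire, a closed window in the yoke's y-z plane, 36 mm wide inside, open from 105 to 145 mm above the feet. The bar runs along y as a shallow roof, highest here.
- yoke_loop (a point): Centre of the lowest bar of the yoke's lower loop, 20 mm above the yoke's origin. 6 mm wire, a closed window in the yoke's y-z plane, 42 mm wide inside, from this bar to the beam's underside 67 mm above this point. The bar runs along y as a shallow V, lowest here.
- tray: White tray, loose, 0.15 to 0.28 kg. Origin on its underside below the hook's crest, z up. Dish x = -43 to 67, y = -50 to 50, 18 mm high, steel ballast bar at the +x edge. Handle: upright post at x = -80 mm, 24 mm in x by 12 mm in y, free from 20 to 120 mm up; the tray is held by it with the handle on the robot's side.
- tray_seat (a point): Where the loop's bar rests in the crest of the tray's snap hook; 118 mm above the tray's origin. Axes as the tray. 6 mm wire: stem at x = -9.5 mm, crest top 127 mm above the underside, bent over to +x and down to a flared tip ending at x = 15 mm, 84 mm up. Its mouth faces down, 13 mm wide (x = -6.5 to 6.5 mm).
- gate (a joint): Sprung gate, rad: pin hinged on the tray's stem 96 mm up; 0 shuts the mouth, swings up to 1.3. A bar meets it 91 mm above the tray's underside; it yields at about 4 to 7 N, opens over some 20 mm, then snaps shut under the bar and the force drops. The balance's spring gives under the push, so the loop sinks and the tray must go well below where the loop first hung.
- amber_bottle: Brown reagent bottle with black cap, 42 mm across, 81 mm high, origin under its centre. Bystander.
- white_bottle: White reagent bottle with blue cap, 48 mm across, 93 mm high, origin under its centre. Bystander.
- petri_dish: Flat round petri dish, 61 mm across, 15 mm high, origin under its centre. Bystander.

How it is judged (in metres and radians):
On the way, in this order (a step that is already met when the one before it is completed fails the run):
1. the yoke hangs by its eye in the balance's hook, let go of (distance between yoke_eye and hook_bowl below 0.012 m and contact force between yoke and stand above 0.6 N and contact force between the fingers and yoke below 0.05 N and angle between yoke's own z axis and vertical below 0.35 rad), for 0.3 s.
2. the loop's bar is inside the tray's snap hook and the gate is shut below it (distance between tray_seat and yoke_loop below 0.012 m and value of joint gate below 0.2 rad and distance between yoke_eye and hook_bowl below 0.015 m), for 0.2 s.
At the end, for the whole second after the job is handed in: The yoke hangs by its eye in the balance's hook (eye within 12 mm of the bowl), the tray hangs by its snap hook from the yoke's lower loop (bar within 10 mm of the seat, gate shut to 0.2 rad), clear of the worktop by 20 mm or more, both within 0.25 rad of upright and slower than 0.06 m/s (distance between yoke_eye and hook_bowl below 0.012 m and distance between tray_seat and yoke_loop below 0.01 m and value of joint gate below 0.2 rad and contact force between tray and yoke above 0.6 N and height (world z) of tray above 0.02 m and angle between each of tray, yoke's own z axis and vertical below 0.25 rad and linear speed of each of tray, yoke below 0.06 m/s); the robot touches nothing.
It fails at once if the balance is overloaded: its hook pulled down more than 47.5 mm (10 N) (value of joint hook above 0.0475 m).
It fails at once if a reagent bottle or the petri dish is shifted by more than 30 mm (distance of any of amber_bottle, white_bottle, petri_dish from where it was at the start of the episode above 0.03 m).
It also fails if it takes over 72 s, if anything falls off the work surface, if the arm or the gripper's body presses on something with over 40 N, if the wrist force passes 120 N, or if a joint passes its speed limit or range.

ROBOT

A 6-joint arm with a two-finger parallel gripper is mounted at the origin on a cart in front of the work surface, level with it; the furniture and walls round the work are solid. World frame = base frame: x ahead of the robot, y to its left, z up, the work surface at z = 0. Lengths are in mm, angles in rad, forces in N, time in s.
With the tool pointing down it reaches from about 275 to 1000 mm from the base axis. Payload 8.4 kg.
Tool frame: the origin (TCP) lies at the very end of the fingers, on their centre line; the grasp point (between the pads) lies 19 mm behind it; z points along the fingers, y is the direction in which the jaws open and shut (so a half turn about z gives the same grasp; the last joint's range is limited). The gripper opens to 85 mm and grips with 20 to 120 N. Pads are 22 mm wide; open, the fingers measure 114 mm over their backs; the gripper's body (76 mm by 85 mm) begins 54 mm behind the grasp point. The pads swing forward as they close: fully open they stand 13 mm farther back than shut.
Start: joints at [1.288, 0.353, 1.633, -0, 1.155, -0.002], TCP at [173.201, 600.524, 209.781] pointing down, gripper open.
Joint ranges: [-2.63, 2.63], [-0.92, 2.1], [0.06, 2.66], [-1.3, 4.44], [0, 2.69], [-3.02, 3.02]. Speed limits (rad/s): [2.22, 2.22, 2.79, 3.14, 3.14, 3.14].

INTERFACE

Orientations are given as [roll, pitch, yaw] about the fixed x, y, z axes, in that order (R = Rz(yaw) Ry(pitch) Rx(roll)).
In Python, from rig import sense, grab_frame, get_calibration, sign_off, boxes_of, trace gives the robot as it stands.
- The arm moves only by the tool servo_tool, never from a script. Its argument "rows" is a list of rows, each a list of 3 entries, a list of its own where there are three numbers: the finger opening in mm, from 0 to 85.4, then the shift along the tool's x, y, z in mm, then the turn, a rotation vector about the tool's x, y, z in degrees. A call has 1 to 8 rows; each row shifts and turns the commanded pose from where the row before left it, along the tool's axes as they then stand; what a row does not reach is not made up. A row lasts 1/8 s, in which the tool goes at most 62.5 mm and 10.7 degrees, less where a joint would pass 70% of its speed; a pose out of reach is approached as far as the arm can. A call is refused whole if a number of a shift passes 62.5 or a number of a turn 10.7, either way. A call with a gripper value outside its range is refused whole. The fingers move at their own pace and stop on an object; "force" is the grip in N (left out, the last holds). Time passes only in rows, so rows that do not move let the fingers close. It gives the time, the measured TCP pose, the force and the opening at its end, in the units of the state.
- sense(): the state, without advancing time (a new reading comes with each control period).
- grab_frame(name): name is "side" or "top" or "wrist"; returns the picture (384x512x3 uint8, blue, green, red); there is no depth.
- get_calibration(name): a dict with "intrinsics" (3x3 intrinsics, pixels), "k1" (the pictures are not rectified: a ray, as slopes to the right and down, at radius r is drawn at 1 + k1 r^2 times it, then the intrinsics apply), "world_to_cam" (4x4, takes a point from world to camera coordinates). Camera axes: x right, y down, z forward; pixel columns grow to the right and rows downward; lengths in mm; the calibration is good to about 2 mm. A picture is of the moment at which its call begins: read the wrist's pose just before it. get_calibration takes no time and is no camera call; for the wrist camera it gives the pose at the moment of the call.
- sign_off(): hands the job in, once; it reports no verdict.
Trained networks look in the newest picture that a camera, given by its name, has taken for a name from the list of things; names that differ only in an ending like _2 or _b are one class to them, and where a whole thing is asked for, a point or a joint stands for the part that bears it (a point fixed in the world has none). Each returns a list of dicts, best first, with "conf" (0 to 1); they miss things now and then, are a little off and sometimes report something else, mostly with a low value. They report only what shows in the picture. A call takes as long as a camera call.
- boxes_of(camera, thing): "centre" ([x, y, z] in mm, in the coordinates of the camera as it stood for that picture, good to about 4 mm: the middle of the surface that is visible of it).
- trace(camera, thing): "mask" (384x512 bool, what is visible of it).
The state is a dict: "clock": time; "qpos": joint angles; "qvel": joint speeds; "joint_efforts": joint torques, N m; "eef_pos": TCP position; "tcp_rot": TCP orientation; "contact_force": force on the tool from outside, world axes, zero at the start; "wrist_torque": the same for the moment, N m; "opening": opening from 0.0 (shut) to 1.0 (fully open).
Only numpy, scipy, OpenCV 4.12 (cv2) and the standard library are available. Lean on these libraries where they do the work, as an engineer would, in place of code of your own. Each camera call takes 0.05 s, during which the arm holds its last target. There are 200 camera calls.

## Working session

There is one attempt and no reset: what is moved stays moved. The work goes in short steps, Python scripts to look and compute and a tool call to move; the robot and the scene stay as the last step left them, time stands still between calls to the robot, and variables do not carry over. Pictures are saved under pics/ and viewed, about 8 in all and at most 12, crops included, and the job is handed in when it is done.

Besides the shell and the picture viewer there is one more tool, called after ">>>" by a JSON object that holds its "api" and its "payload". servo_tool: Moves the arm, as the interface text tells. Its arguments: {"type":"object","properties":{"rows":{"type":"array","items":{"type":"array"}},"force":{"type":"number"}},"required":["rows"]}

```bash
ls; mkdir -p pics; cat > h.py <<'E'
import numpy as np, cv2
from rig import *
def cam2w(name,p):
    T=np.array(get_calibration(name)["world_to_cam"]); return (np.linalg.inv(T)@np.r_[p,1])[:3]
def ray(name,u,v):
    c=get_calibration(name);K=np.array(c["intrinsics"]);T=np.linalg.inv(np.array(c["world_to_cam"]))
    d=np.array([(u-K[0,2])/K[0,0],(v-K[1,2])/K[1,1]]);s=d.copy()
    for _ in range(20): s=d/(1+c["k1"]*(s@s))
    return T[:3,3],T[:3,:3]@np.r_[s,1]
def onz(name,u,v,z):
    o,d=ray(name,u,v); return o+d*(z-o[2])/d[2]
def proj(name,p):
    c=get_calibration(name);K=np.array(c["intrinsics"]);q=np.array(c["world_to_cam"])@np.r_[p,1]
    s=q[:2]/q[2]; s=s*(1+c["k1"]*(s@s)); return np.array([K[0,0]*s[0]+K[0,2],K[1,1]*s[1]+K[1,2]])
E
python3 - <<'E'
from h import *
s=sense();print(s)
for c in("side","top"):
    f=grab_frame(c);cv2.imwrite(f"pics/{c}0.png",f)
    T=np.linalg.inv(get_calibration(c)["world_to_cam"]);print(c,T[:3,3].round(),T[:3,2].round(2))
    for t in("stand","yoke","tray","hook_bowl","yoke_eye","yoke_loop","tray_seat","amber_bottle","white_bottle","petri_dish"):
        for b in boxes_of(c,t)[:2]: print(c,t,round(b["conf"],2),cam2w(c,b["centre"]).round(0))
a=cv2.imread("pics/side0.png");b=cv2.imread("pics/top0.png")
print(sense()["clock"])
E
```

```text
pics
{'clock': 0.0, 'qpos': array([ 1.28757054e+00,  3.53652778e-01,  1.63416225e+00,  4.63337519e-05,
        1.15518541e+00, -2.38754557e-03]), 'qvel': array([ 0.00139984, -0.00136226, -0.00060339, -0.00100026, -0.00036707,
        0.00182929]), 'joint_efforts': array([ 2.62601490e-03, -6.05244613e+01, -3.42079604e+01,  1.31809479e-04,
        9.14084434e-03, -3.14629551e-05]), 'eef_pos': array([173.05851124, 600.02326382, 209.0467765 ]), 'tcp_rot': array([-3.14018497e+00, -4.57240111e-05,  2.86073564e+00]), 'contact_force': array([ 0.77156783, -0.43726948,  0.46671484]), 'wrist_torque': array([-0.01748278,  0.00415416,  0.01451962]), 'opening': 0.9990359758558263}
side [432. 916. 850.] [ 0.11 -0.8  -0.58]
side stand 0.75 [755.  40. 107.]
side yoke 0.93 [507. 269.  94.]
side tray 0.7 [ 495. -262.   11.]
side tray 0.63 [635.  41. 335.]
side hook_bowl 0.59 [632.  42. 334.]
side yoke_eye 0.92 [503. 268.  99.]
side yoke_loop 0.84 [504. 267. 105.]
side tray_seat 0.59 [ 493. -266.   12.]
side tray_seat 0.48 [632.  41. 334.]
side amber_bottle 0.6 [688. 333.  48.]
side white_bottle 0.58 [ 665. -309.   51.]
side petri_dish 0.62 [409.  39.  17.]
top [ 271.   24. 1462.] [ 0.2  -0.02 -0.98]
top stand 0.94 [746.  36.  15.]
top stand 0.71 [687. 312.  58.]
top yoke 0.85 [509. 239. 105.]
top tray 0.56 [ 502. -275.    5.]
top yoke_eye 0.78 [504. 240. 102.]
top yoke_loop 0.72 [504. 239. 103.]
top tray_seat 0.88 [ 499. -282.   -2.]
top amber_bottle 0.65 [689. 312.  56.]
top amber_bottle 0.64 [ 506. -276.    2.]
top white_bottle 0.49 [ 659. -320.   65.]
top petri_dish 0.58 [410.  26.  12.]
1.1
```

View pics/side0.png

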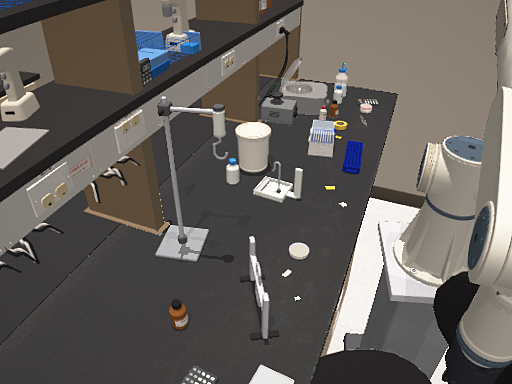

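View pics/top0.png

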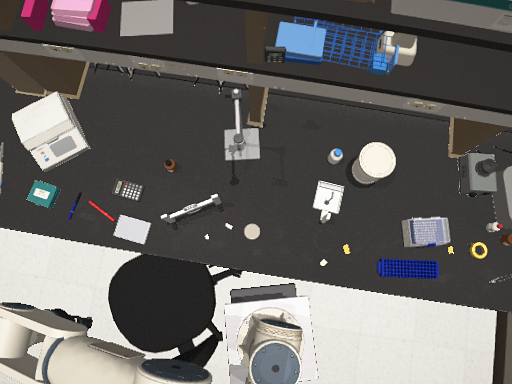

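```bash
cat > fit.py <<'E'
from h import *
from scipy.optimize import minimize
C={c:get_calibration(c) for c in("side","top")}
def P(c,X):
    k=C[c];K=np.array(k["intrinsics"]);T=np.array(k["world_to_cam"]);q=X@T[:3,:3].T+T[:3,3]
    s=q[:,:2]/q[:,2:];s=s*(1+k["k1"]*(s**2).sum(1,keepdims=True));return s@K[:2,:2].T+K[:2,2]
def box(x0,x1,y0,y1,z0,z1): return np.array([[x,y,z] for x in(x0,x1) for y in(y0,y1) for z in(z0,z1)],float)
def wire(a,b,r=3):
    a,b=np.array(a,float),np.array(b,float);o=box(-r,r,-r,r,-r,r);return np.vstack([a+o*.8,b+o*.8])
def w(X,p): 
    c,s=np.cos(p[2]),np.sin(p[2]);return np.c_[p[0]+c*X[:,0]-s*X[:,1],p[1]+s*X[:,0]+c*X[:,1],X[:,2]]
S=4
def render(c,parts,p):
    im=np.zeros((384*S,512*S),np.uint8)
    for X in parts: cv2.fillConvexPoly(im,cv2.convexHull(((P(c,w(X,p))+.5)*S).round().astype(np.int32)),255)
    return cv2.resize(im,(512,384),interpolation=cv2.INTER_AREA)/255.
def fit(make,masks,p0,step):
    def cost(q):
        p=q; t=0
        for c,m in masks.items():
            r=render(c,make(p),p); t+=1-np.minimum(r,m).sum()/np.maximum(r,m).sum()
        return t
    n=len(p0);best=None
    for k in range(2):
        sx=np.vstack([p0]+[np.array(p0)+step*np.eye(n)[i]*(1-2*k*(i%2)) for i in range(n)])
        r=minimize(cost,p0,method="Nelder-Mead",options=dict(initial_simplex=sx,xatol=.02,fatol=1e-5,maxiter=500))
        if best is None or r.fun<best.fun: best=r
        p0=best.x
    return best
def yoke(p):
    o=[box(-7,7,-95,95,87,105)]
    for y in(-95,95): o+=[box(-6,6,y-12,y+12,0,150),box(-35,35,y-12,y+12,0,8)]
    o+=[wire((0,-21,105),(0,-21,147)),wire((0,21,105),(0,21,147)),wire((0,-21,147),(0,21,147)),wire((0,-24,87),(0,-24,22)),wire((0,24,87),(0,24,22)),wire((0,-24,22),(0,24,22))]
    return o
def tray(p):
    return [box(-43,67,-50,50,0,18),box(-92,-68,-6,6,0,120),box(-92,-40,-6,6,0,8),wire((-9.5,0,10),(-9.5,0,120)),wire((-9.5,0,120),(0,0,124)),wire((0,0,124),(9.5,0,118)),wire((9.5,0,118),(13,0,86))]
def stand(p):
    H,za,zt,t=p[3:7]
    return [box(70,200,-70,70,0,t),box(128,142,-7,7,0,H),box(0,135,-6,6,za-6,za+6),box(-16,16,-16,16,386,zt),wire((0,0,386),(0,0,364)),wire((0,0,364),(16,0,350)),wire((16,0,350),(14,0,330)),wire((14,0,330),(0,0,322)),wire((0,0,322),(-14,0,326)),wire((-14,0,326),(-16,0,335))]
def masks(t,near,cams=("side","top")):
    M={}
    for c in cams:
        L=trace(c,t); 
        g=[m for m in L if np.linalg.norm(np.argwhere(m["mask"]).mean(0)[::-1]-near[c])<40]
        if g: M[c]=g[0]["mask"].astype(float)
        print(t,c,[(round(m["conf"],2),int(m["mask"].sum()),np.argwhere(m["mask"]).mean(0)[::-1].round()) for m in L[:3]])
    return M
E
python3 - <<'E'
from fit import *
out={}
jobs=[("yoke",yoke,dict(side=(260,290),top=(190,208)),[505,250,-.25],np.array([8,8,.1])),
("tray",tray,dict(side=(278,187),top=(327,200)),[500,-275,-.1],np.array([8,8,.15])),
("stand",stand,dict(side=(185,190),top=(240,135)),[632,42,0,600,590,500,8],np.array([8,8,.1,30,30,30,4]))]
vis={c:cv2.imread(f"pics/{c}0.png") for c in C}
for t,mk,nr,p0,st in jobs:
    M=masks(t,nr); 
    if len(M)<1: continue
    r=fit(mk,M,np.array(p0,float),st);print(t,r.x.round(3),r.fun,{c:fit(mk,{c:M[c]},r.x,st/3).x[:3].round(2) for c in M})
    for c in M:
        e=(render(c,mk(r.x),r.x)>.5).astype(np.uint8);vis[c][(e-cv2.erode(e,np.ones((2,2))))>0]=(0,255,0)
cv2.imwrite("pics/ov.png",np.hstack([cv2.resize(vis["side"][90:345,150:310],(400,600)*1,interpolation=cv2.INTER_CUBIC)if 0 else cv2.resize(vis["side"][90:345,150:310],None,fx=2.3,fy=2.3),cv2.resize(cv2.resize(vis["top"][85:230,155:350],None,fx=2.2,fy=2.2),(429,586))[:, :]]))
print(sense()["clock"])
E
```

```text
yoke side [(0.81, 1032, array([259., 293.])), (0.18, 282, array([232., 172.]))]
yoke top []
yoke [5.07765e+02 2.38471e+02 2.87000e-01] 0.18328363045991514 {'side': array([5.0776e+02, 2.3847e+02, 2.9000e-01])}
tray side [(0.75, 917, array([279., 186.]))]
tray top [(0.73, 731, array([327., 199.]))]
tray [ 5.02636e+02 -2.76725e+02 -3.86000e-01] 0.2671868278012508 {'side': array([ 5.0329e+02, -2.7625e+02, -3.5000e-01]), 'top': array([ 5.0246e+02, -2.7784e+02, -3.9000e-01])}
stand side [(0.77, 2798, array([185., 190.])), (0.63, 317, array([298., 251.]))]
stand top []
stand [ 6.27982e+02  3.81250e+01 -2.80000e-02  4.69776e+02  5.55282e+02
  4.59109e+02  6.28200e+00] 0.320240401139689 {'side': array([ 6.2798e+02,  3.8180e+01, -3.0000e-02])}
1.4
```

View pics/ov.png

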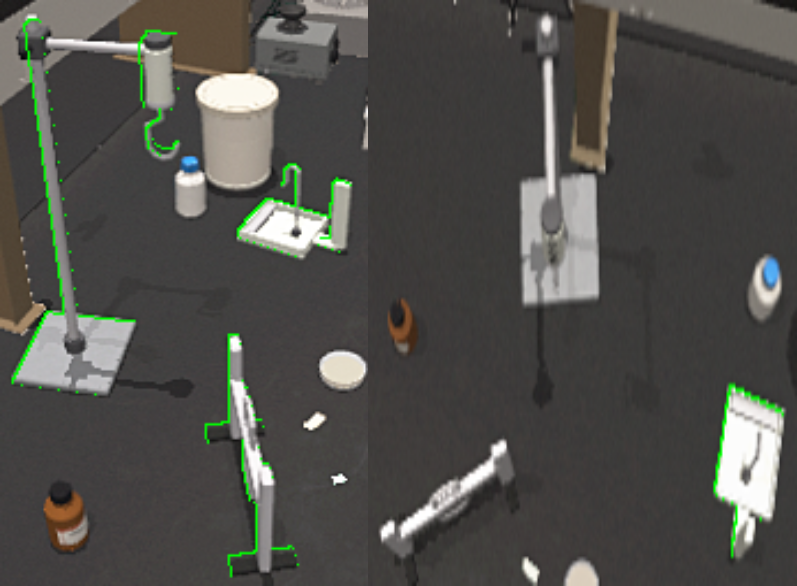

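```bash
python3 - <<'E'
from fit import *
im=cv2.cvtColor(cv2.imread("pics/top0.png"),6).astype(float)
def thr(x0,x1,y0,y1,t):
    m=np.zeros((384,512));m[y0:y1,x0:x1]=np.clip((im[y0:y1,x0:x1]-t+40)/80,0,1);return m
def yb(p): return [x for x in yoke(p) if not(x[:,2].max()<=8)]
M=thr(155,228,188,226,100);print(M.sum())
f=lambda p:[x for x in yoke(p)[:2]+yoke(p)[3:4]+yoke(p)[5:8]]
r=fit(f,{"top":M},np.array([508,238,.287]),np.array([5,5,.05]));print(r.x,r.fun)
# stand plate corners in top: min-area rect of thresholded plate
m=((im[125:162,215:268]>75)*255).astype(np.uint8)
m=cv2.morphologyEx(m,cv2.MORPH_CLOSE,np.ones((7,7)))
n,l,s,c=cv2.connectedComponentsWithStats(m);k=1+s[1:,4].argmax();print(s[k])
R=cv2.minAreaRect(np.argwhere(l==k)[:,::-1].astype(np.float32)+[215,125]);bp=cv2.boxPoints(R);print(bp)
for z in(6,): print(np.array([onz("top",*b,z)[:2] for b in bp]).round(1))
# predicted corners
p=[628,38,-.028];X=w(np.array([[70,-70,6],[200,-70,6],[200,70,6],[70,70,6],[135,0,6]],float),p);print(X.round(1));print(P("top",X).round(1))
# tube bottom circle and hook in top/side
for c in C: print(c,P(c,w(np.array([[0,0,386],[-16,0,386],[16,0,386],[0,16,386],[0,-16,386],[0,0,322],[-16,0,338.]]),p)).round(1))
s=cv2.imread("pics/side0.png")[95:170,195:245];t=cv2.imread("pics/top0.png")[80:170,205:275]
cv2.imwrite("pics/z.png",np.hstack([cv2.resize(s,(400,600),interpolation=2),cv2.resize(t,(400,514),interpolation=2).copy() if 0 else cv2.copyMakeBorder(cv2.resize(t,(396,509),interpolation=2),0,91,0,0,0)]))
E
```

```text
398.0
[5.07435389e+02 2.39029802e+02 2.82336055e-01] 0.3176945944601819
[   9    0   39   37 1274]Traceback (most recent call last):
  File "<stdin>", line 13, in <module>
cv2.error: OpenCV(4.12.0) /io/opencv/modules/imgproc/src/convhull.cpp:143: error: (-215:Assertion failed) total >= 0 && (depth == CV_32F || depth == CV_32S) in function 'convexHull'
```

```bash
python3 - <<'E'
from fit import *
im=cv2.cvtColor(cv2.imread("pics/top0.png"),6).astype(float)
m=((im[125:162,215:268]>75)*255).astype(np.uint8)
m=cv2.morphologyEx(m,cv2.MORPH_OPEN,np.ones((5,5)))
n,l,s,c=cv2.connectedComponentsWithStats(m);k=1+s[1:,4].argmax();print(s[k])
R=cv2.minAreaRect((np.argwhere(l==k)[:,::-1]+[215,125]).astype(np.float32));bp=cv2.boxPoints(R);print(bp)
print(np.array([onz("top",*b,6)[:2] for b in bp]).round(1))
p=[628,38,-.028];X=w(np.array([[70,-70,6],[200,-70,6],[200,70,6],[70,70,6],[135,0,6]],float),p);print(X.round(1));print(P("top",X).round(1))
for c in C: print(c,P(c,w(np.array([[0,0,386],[-16,0,386],[16,0,386],[0,16,386],[0,-16,386],[0,0,322],[-16,0,338.]]),p)).round(1))
s=cv2.imread("pics/side0.png")[95:170,195:245];t=cv2.imread("pics/top0.png")[80:170,205:275]
cv2.imwrite("pics/z.png",np.hstack([cv2.resize(s,(400,600),interpolation=2),cv2.copyMakeBorder(cv2.resize(t,(396,509),interpolation=2),0,91,0,0,0)]))
T=get_calibration("wrist");W=np.linalg.inv(T["world_to_cam"]);s=sense();print("wrist",W.round(2),s["eef_pos"],s["tcp_rot"],T["intrinsics"])
E
```

```text
[   9    0   36   36 1127]
[[224. 125.]
 [259. 125.]
 [259. 160.]
 [224. 160.]]
[[849.5  96.7]
 [835.2 -45.2]
 [687.8 -30.2]
 [701.8 108.7]]
[[696.  -33.9   6. ]
 [826.  -37.6   6. ]
 [829.9 102.4   6. ]
 [699.9 106.    6. ]
 [762.9  34.2   6. ]]
[[259.7 157.9]
 [257.4 127.3]
 [223.  129.7]
 [224.7 160.4]
 [241.2 143.7]]
side [[219.2 133.3]
 [225.5 133.7]
 [212.9 132.9]
 [217.7 136.3]
 [220.6 130.4]
 [220.3 155.7]
 [226.2 150.7]]
top [[239.3 145.9]
 [239.6 151.1]
 [238.9 140.8]
 [233.9 146.3]
 [244.6 145.6]
 [240.1 152.4]
 [240.2 155.8]]
wrist [[ 2.8000e-01  9.2000e-01  2.7000e-01  1.0441e+02]
 [ 9.6000e-01 -2.6000e-01 -8.0000e-02  6.2061e+02]
 [ 0.0000e+00  2.8000e-01 -9.6000e-01  3.7398e+02]
 [ 0.0000e+00  0.0000e+00  0.0000e+00  1.0000e+00]] [173.19171039 600.54280792 209.79201502] [3.14157152e+00 3.43202297e-06 2.86080738e+00] [[267.43008781   0.         253.35369337]
 [  0.         267.43008781 191.4659361 ]
 [  0.           0.           1.        ]]
```

View pics/z.png

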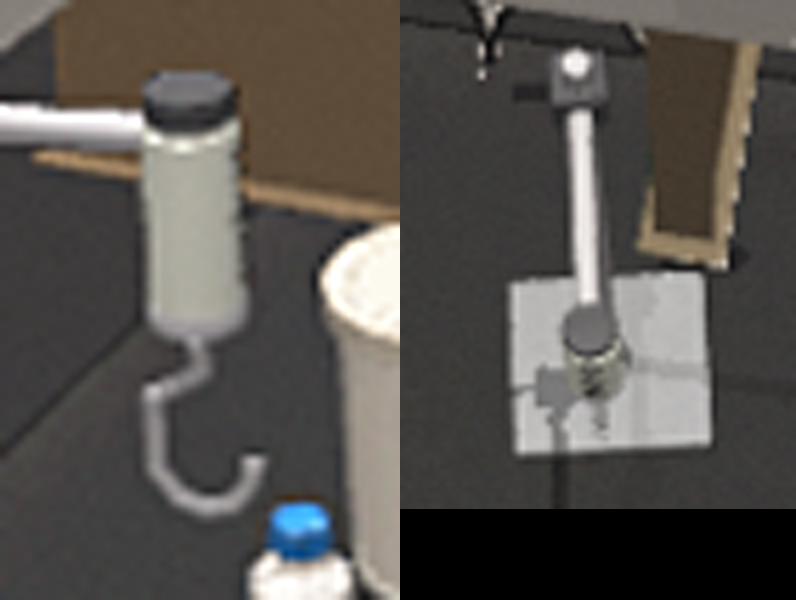

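```bash
python3 - <<'E'
from fit import *
from scipy.optimize import least_squares
T3=np.array([[200,70,6],[200,-70,6],[70,-70,6],[70,70,6.]]);To=np.array([[223.9,129.5],[258.1,127.6],[259.5,158.2],[224.8,159.9]])
S3=np.array([[0,0,319],[-16,0,338],[0,0,386.]]);So=np.array([[220.8,157.8],[227.2,152.2],[219.3,134.4]])
f=lambda p,a=1,b=1:np.r_[a*(P("top",w(T3,p))-To).ravel(),b*(P("side",w(S3,p))-So).ravel()]
for a,b in((1,1),(1,0.01),(1,3)):
    r=least_squares(f,[628,38,-.02],args=(a,b),x_scale=[1,1,.01]);print(r.x.round(3));print(f(r.x).round(2))
E
```

```text
[ 6.26627e+02  4.18650e+01 -6.20000e-02]
[-0.18 -0.08  0.05  0.58 -0.08  0.71 -0.45  0.29 -0.17 -0.33 -0.75 -0.62
  0.12 -0.36]
[ 6.28068e+02  3.94890e+01 -5.00000e-02]
[-0.19 -0.25  0.01  0.02  0.26  0.12 -0.09  0.09 -0.54 -0.84 -1.13 -1.16
 -0.27 -0.83]
[ 6.25739e+02  4.35480e+01 -7.00000e-02]
[-0.19  0.03  0.05  0.94 -0.34  1.09 -0.72  0.41  0.05  0.03 -0.54 -0.25
  0.34 -0.02]
```

```bash
cat > plan.py <<'E'
import sys,json
from h import *
# python3 plan.py opening "x,y,z,yaw,n" ... (tool pointing down; yaw rad)
s=sense();r=s["tcp_rot"];print("t",round(s["clock"],2),"pos",s["eef_pos"].round(1),"rot",np.round(r,3),"F",s["contact_force"].round(2),"op",round(s["opening"],3))
p=np.array(s["eef_pos"],float);y=r[2];rows=[]
for a in sys.argv[2:]:
    x=[float(v) for v in a.split(",")];n=int(x[4]);d=(x[3]-y+np.pi)%(2*np.pi)-np.pi;y1=y+d;p0=p.copy();y0=y
    for i in range(1,n+1):
        t=p0+(np.array(x[:3])-p0)*i/n-p
        sh=[round(float(v),0 if n>2 else 1) for v in (np.cos(y)*t[0]+np.sin(y)*t[1],np.sin(y)*t[0]-np.cos(y)*t[1],-t[2])]
        tz=-round(float(np.degrees(y0+d*i/n-y)),1)
        p=p+np.array([np.cos(y)*sh[0]+np.sin(y)*sh[1],np.sin(y)*sh[0]-np.cos(y)*sh[1],-sh[2]]);y-=np.radians(tz)
        rows.append([float(sys.argv[1]),sh,[0,0,tz]])
print(json.dumps(rows));print(p.round(1),round(y,3))
E
python3 plan.py 80 481,330,200,3.427,8
```

```text
t 1.4 pos [173.2 600.5 209.8] rot [3.142 0.    2.861] F [-0.31  0.71  0.77] op 0.996
[[80.0, [-46.0, -22.0, 1.0], [0, 0, -4.1]], [80.0, [-45.0, -25.0, 1.0], [0, 0, -4.0]], [80.0, [-43.0, -28.0, 2.0], [0, 0, -4.1]], [80.0, [-40.0, -31.0, 1.0], [0, 0, -4.0]], [80.0, [-39.0, -34.0, 1.0], [0, 0, -4.1]], [80.0, [-36.0, -37.0, 1.0], [0, 0, -4.0]], [80.0, [-33.0, -39.0, 2.0], [0, 0, -4.1]], [80.0, [-30.0, -41.0, 1.0], [0, 0, -4.0]]]
[480.6 329.8 199.8] 3.426
```

>>> {"api": "servo_tool", "payload": {"rows": [[80, [-46, -22, 1], [0, 0, -4.1]], [80, [-45, -25, 1], [0, 0, -4.0]], [80, [-43, -28, 2], [0, 0, -4.1]], [80, [-40, -31, 1], [0, 0, -4.0]], [80, [-39, -34, 1], [0, 0, -4.1]], [80, [-36, -37, 1], [0, 0, -4.0]], [80, [-33, -39, 2], [0, 0, -4.1]], [80, [-30, -41, 1], [0, 0, -4.0]]], "force": 60}}

```text
clock: 2.4
eef_pos: [481.8, 328.6, 199.9]
tcp_rot: [3.141, 0.0, -2.855]
contact_force: [-0.6, 0.7, 0.4]
opening: 0.932
```

```bash
python3 plan.py 80 481,330,112,3.427,6; python3 - <<'E'
from h import *
s=sense();c=s["eef_pos"];f=grab_frame("wrist")
for b in boxes_of("wrist","yoke")[:1]+boxes_of("wrist","yoke_eye")[:1]: print(b["conf"],cam2w("wrist",b["centre"]).round())
a=.285
for x,y,z in[(-6,83,150),(6,83,150),(6,107,150),(-6,107,150),(-6,-83,150),(6,-107,150),(0,0,148)]:
    P=[507.6+np.cos(a)*x-np.sin(a)*y,238.7+np.sin(a)*x+np.cos(a)*y,z];u=proj("wrist",P);cv2.circle(f,tuple(int(round(v)) for v in u),2,(0,0,255),-1)
cv2.imwrite("pics/w1.png",cv2.resize(f,(768,576)))
E
```

```text
t 2.4 pos [481.8 328.6 199.9] rot [ 3.141  0.    -2.855] F [-0.58  0.67  0.37] op 0.932
[[80.0, [0.0, 0.0, 15.0], [0, 0, 0.0]], [80.0, [0.0, 1.0, 14.0], [0, 0, 0.0]], [80.0, [0.0, -0.0, 15.0], [0, 0, 0.0]], [80.0, [0.0, 0.0, 15.0], [0, 0, 0.1]], [80.0, [0.0, 0.0, 14.0], [0, 0, -0.0]], [80.0, [0.0, 1.0, 15.0], [0, 0, -0.0]]]
[481.2 330.5 111.9] -2.856
0.94 [509. 232. 107.]
0.61 [507. 229. 105.]
```

View pics/w1.png

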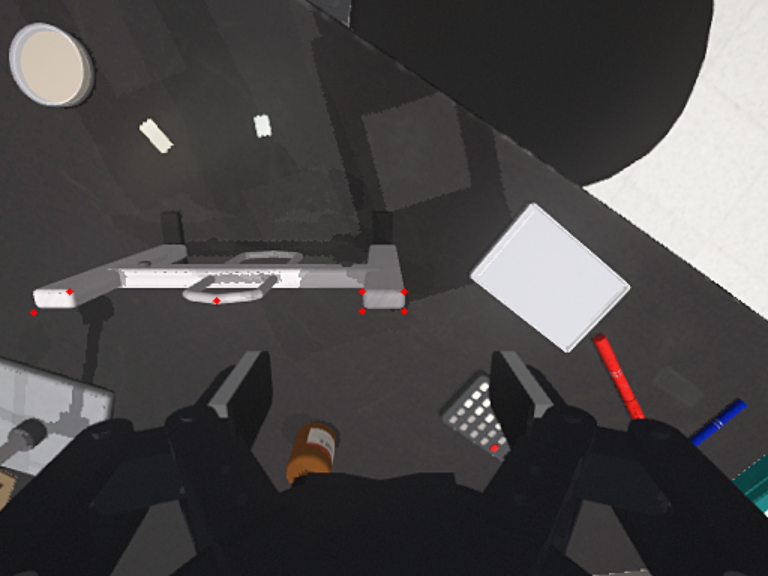

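>>> {"api": "servo_tool", "payload": {"rows": [[80, [0, 0, 22], [0, 0, 0]], [80, [0, 0, 22], [0, 0, 0]], [80, [0, 0, 22], [0, 0, 0]], [80, [0, 0, 22], [0, 0, 0]], [10, [0, 0, 0], [0, 0, 0]], [10, [0, 0, 0], [0, 0, 0]], [10, [0, 0, 0], [0, 0, 0]], [10, [0, 0, 0], [0, 0, 0]]], "force": 60}}

```text
clock: 3.55
eef_pos: [481.1, 330.3, 113.1]
tcp_rot: [3.141, 0.002, -2.857]
contact_force: [-1.1, 0.5, 6.5]
opening: 0.262
```

>>> {"api": "servo_tool", "payload": {"rows": [[10, [0, 0, 0], [0, 0, 0]], [10, [0, 0, 0], [0, 0, 0]], [10, [0, 0, 0], [0, 0, 0]]], "force": 100}}

```text
clock: 3.92
eef_pos: [481.2, 330.4, 113.3]
tcp_rot: [3.141, 0.002, -2.857]
contact_force: [-1.6, 0.4, 8.3]
opening: 0.247
```

```bash
python3 plan.py 10 481,330,193,3.426,3 572,139,313,3.087,10
```

```text
t 3.92 pos [481.2 330.4 113.3] rot [ 3.141e+00  2.000e-03 -2.857e+00] F [-1.61  0.41  8.25] op 0.247
[[10.0, [0.0, -0.0, -27.0], [0, 0, -0.0]], [10.0, [0.0, -0.0, -26.0], [0, 0, -0.0]], [10.0, [0.0, -0.0, -27.0], [0, 0, -0.0]], [10.0, [-3.0, -21.0, -12.0], [0, 0, 1.9]], [10.0, [-4.0, -21.0, -12.0], [0, 0, 2.0]], [10.0, [-5.0, -20.0, -12.0], [0, 0, 1.9]], [10.0, [-6.0, -21.0, -12.0], [0, 0, 2.0]], [10.0, [-6.0, -20.0, -12.0], [0, 0, 1.9]], [10.0, [-7.0, -20.0, -12.0], [0, 0, 2.0]], [10.0, [-7.0, -20.0, -12.0], [0, 0, 1.9]], [10.0, [-8.0, -20.0, -12.0], [0, 0, 1.9]], [10.0, [-9.0, -19.0, -12.0], [0, 0, 2.0]], [10.0, [-10.0, -19.0, -12.0], [0, 0, 1.9]]]
[572.5 138.7 313.3] -3.196
```

>>> {"api": "servo_tool", "payload": {"rows": [[10, [0, 0, -10], [0, 0, 0]], [10, [0, 0, -25], [0, 0, 0]], [10, [0, 0, -27], [0, 0, 0]], [10, [0, 0, -18], [0, 0, 0]], [10, [-3, -21, -12], [0, 0, 1.9]], [10, [-4, -21, -12], [0, 0, 2.0]], [10, [-5, -20, -12], [0, 0, 1.9]], [10, [-6, -21, -12], [0, 0, 2.0]]], "force": 110}}

```text
clock: 4.92
eef_pos: [518.0, 251.2, 240.2]
tcp_rot: [-3.141, -0.001, -2.996]
contact_force: [0.7, 0.2, -0.9]
opening: 0.245
```

>>> {"api": "servo_tool", "payload": {"rows": [[10, [-6, -20, -12], [0, 0, 1.9]], [10, [-7, -20, -12], [0, 0, 2.0]], [10, [-7, -20, -12], [0, 0, 1.9]], [10, [-8, -20, -12], [0, 0, 1.9]], [10, [-9, -19, -12], [0, 0, 2.0]], [10, [-10, -19, -12], [0, 0, 1.9]], [10, [0, 0, 0], [0, 0, 0]], [10, [0, 0, 0], [0, 0, 0]]]}}

```text
clock: 5.92
eef_pos: [571.7, 138.1, 311.5]
tcp_rot: [3.141, -0.001, 3.087]
contact_force: [-0.1, -0.1, -2.5]
opening: 0.241
```

```bash
python3 plan.py 10; python3 - <<'E'
from h import *
I=[]
for c,(x0,x1,y0,y1) in dict(side=(170,290,90,260),wrist=(0,512,0,384)).items():
    f=grab_frame(c)
    for t in("yoke","yoke_eye"):
        for b in boxes_of(c,t)[:1]: print(c,t,round(b["conf"],2),cam2w(c,b["centre"]).round())
    if c=="side":
        p=[627,41,-.055]
        for q in[(0,0,325),(-16,0,338),(-60,0,348),(-60,-95,350),(-60,95,350),(-60,95,200),(-60,-95,200),(-60,0,220)]:
            P=[p[0]+np.cos(p[2])*q[0]-np.sin(p[2])*q[1],p[1]+np.sin(p[2])*q[0]+np.cos(p[2])*q[1],q[2]]
            u=proj(c,P).round().astype(int);f[u[1],u[0]]=(0,0,255)
        a=cv2.resize(f[y0:y1,x0:x1],None,fx=3.5,fy=3.5,interpolation=cv2.INTER_NEAREST)
    else: b=f
h=a.shape[0];o=np.zeros((h,a.shape[1]+370,3),np.uint8);o[:,:a.shape[1]]=a;o[:278,a.shape[1]:]=cv2.resize(b,(370,278))
cv2.imwrite("pics/s2.png",o)
E
```

```text
t 5.92 pos [571.7 138.1 311.5] rot [ 3.141e+00 -1.000e-03  3.087e+00] F [-0.13 -0.1  -2.55] op 0.241
[]
[571.7 138.1 311.5] 3.087
side yoke 0.77 [569.  68. 268.]
side yoke_eye 0.56 [566.  66. 270.]
wrist yoke 0.95 [563.  58. 303.]
wrist yoke_eye 0.65 [568.  54. 304.]
```

View pics/s2.png

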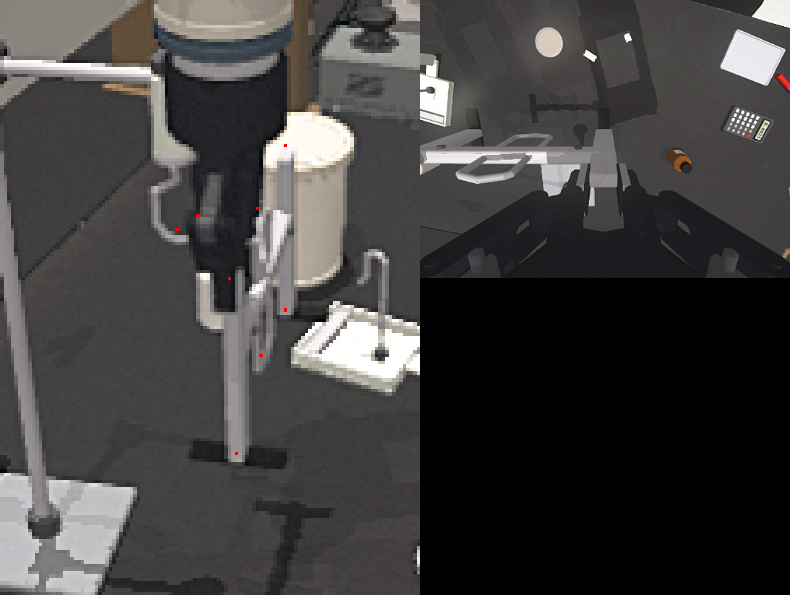

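>>> {"api": "servo_tool", "payload": {"rows": [[10, [-10, 0, -2], [0, 0, 0]], [10, [-12, 0, -1], [0, 0, 0]], [10, [-12, 0, 0], [0, 0, 0]], [10, [-12, 1, 0], [0, 0, 0]], [10, [-10, 0, 0], [0, 0, 0]], [10, [-4, 0, 0], [0, 0, 0]], [10, [0, 0, 0], [0, 0, 0]]]}}

```text
clock: 7.1
eef_pos: [632.0, 135.8, 314.6]
tcp_rot: [-3.142, -0.0, 3.088]
contact_force: [0.3, -0.4, -0.8]
opening: 0.243
```

```bash
python3 - <<'E'
from h import *
f=grab_frame("side")[105:185,190:270];g=grab_frame("wrist")
cv2.imwrite("pics/s3.png",np.hstack([cv2.resize(f,(400,400),interpolation=2),cv2.resize(g[150:300,0:256],(400,400))]))
E
```

```text
(no output)
```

View pics/s3.png

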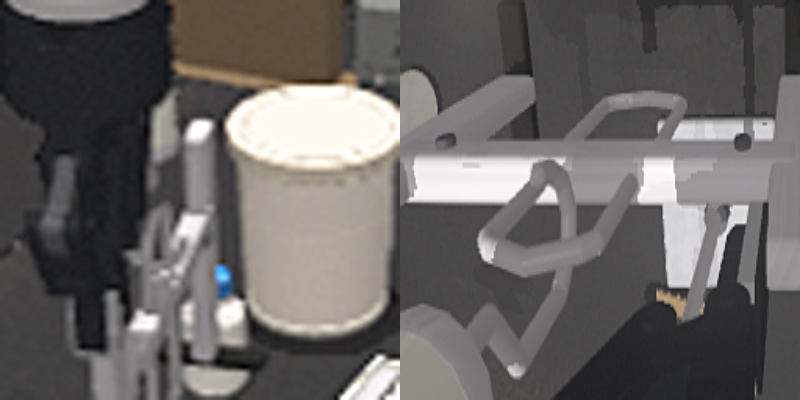

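```bash
python3 - <<'E'
from h import *
s=sense();t=s["eef_pos"];a=-.055
R=lambda q:np.array([np.cos(a)*q[0]-np.sin(a)*q[1],np.sin(a)*q[0]+np.cos(a)*q[1],q[2]])
sc=lambda u:((u-[0,150])*[400/256,400/150]+[400,0]).round()
for q in[(0,0,386),(0,0,364),(16,0,345),(0,0,319),(-16,0,338)]: print("hook",q,sc(proj("wrist",R(q)+[627,41,0])))
for q in[(0,0,148),(0,-21,146),(0,21,146),(0,-21,105),(0,21,105),(0,0,20)]: print("yoke",q,sc(proj("wrist",R(q)+np.r_[t[:2]-R((0,95,0))[:2],t[2]-113.3])))
E
```

```text
hook (0, 0, 386) [441. 383.]
hook (0, 0, 364) [496. 308.]
hook (16, 0, 345) [539. 325.]
hook (0, 0, 319) [568. 209.]
hook (-16, 0, 338) [535. 176.]
yoke (0, 0, 148) [523. 267.]
yoke (0, -21, 146) [469. 261.]
yoke (0, 21, 146) [585. 263.]
yoke (0, -21, 105) [537. 186.]
yoke (0, 21, 105) [629. 187.]
yoke (0, 0, 20) [647. 100.]
```

>>> {"api": "servo_tool", "payload": {"rows": [[10, [0, 1, 6], [0, 0, 0]], [10, [0, 1, 6], [0, 0, 0]], [10, [0, 0, 6], [0, 0, 0]], [10, [0, 0, 5], [0, 0, 0]], [10, [0, 0, 3], [0, 0, 0]], [10, [0, 0, 0], [0, 0, 0]], [10, [0, 0, 0], [0, 0, 0]]]}}

```text
clock: 8.07
eef_pos: [632.1, 137.8, 289.0]
tcp_rot: [-3.142, 0.0, 3.088]
contact_force: [-0.0, -0.3, -1.3]
opening: 0.238
```

>>> {"api": "servo_tool", "payload": {"rows": [[10, [0, 0, 3], [0, 0, 0]], [10, [0, 0, 3], [0, 0, 0]], [10, [0, 0, 0], [0, 0, 0]], [10, [0, 0, 0], [0, 0, 0]]]}}

```text
clock: 8.57
eef_pos: [632.1, 137.8, 282.8]
tcp_rot: [-3.142, 0.0, 3.088]
contact_force: [-0.2, -0.6, -0.1]
opening: 0.245
```

>>> {"api": "servo_tool", "payload": {"rows": [[35, [0, 0, 0], [0, 0, 0]], [50, [0, 0, 0], [0, 0, 0]], [60, [0, 0, 0], [0, 0, 0]], [60, [0, 0, 0], [0, 0, 0]], [60, [0, 0, -8], [0, 0, 0]], [60, [0, 0, -20], [0, 0, 0]], [60, [0, 0, -20], [0, 0, 0]], [60, [0, 0, -15], [0, 0, 0]]]}}

```text
clock: 9.57
eef_pos: [632.3, 137.9, 347.3]
tcp_rot: [3.141, 0.001, 3.088]
contact_force: [1.1, 0.4, -0.5]
opening: 0.702
```

```bash
python3 plan.py 60; python3 - <<'E'
from h import *
f=grab_frame("side")[95:255,170:290];g=grab_frame("wrist")
for c in("side","wrist"):
  for t in("yoke","yoke_eye","yoke_loop"):
    for b in boxes_of(c,t)[:1]: print(c,t,round(b["conf"],2),cam2w(c,b["centre"]).round())
cv2.imwrite("pics/s4.png",np.hstack([cv2.resize(f,(420,560),interpolation=2),cv2.resize(g[100:384,0:190],(375,560))]))
E
```

```text
t 9.57 pos [632.3 137.9 347.3] rot [3.141e+00 1.000e-03 3.088e+00] F [ 1.1   0.44 -0.45] op 0.702
[]
[632.3 137.9 347.3] 3.088
side yoke 0.8 [629.  73. 242.]
side yoke_eye 0.73 [625.  69. 245.]
side yoke_loop 0.91 [626.  70. 251.]
wrist yoke 0.95 [619.  33. 268.]
wrist yoke_eye 0.59 [622.  32. 271.]
wrist yoke_loop 0.64 [619.  30. 272.]
```

View pics/s4.png

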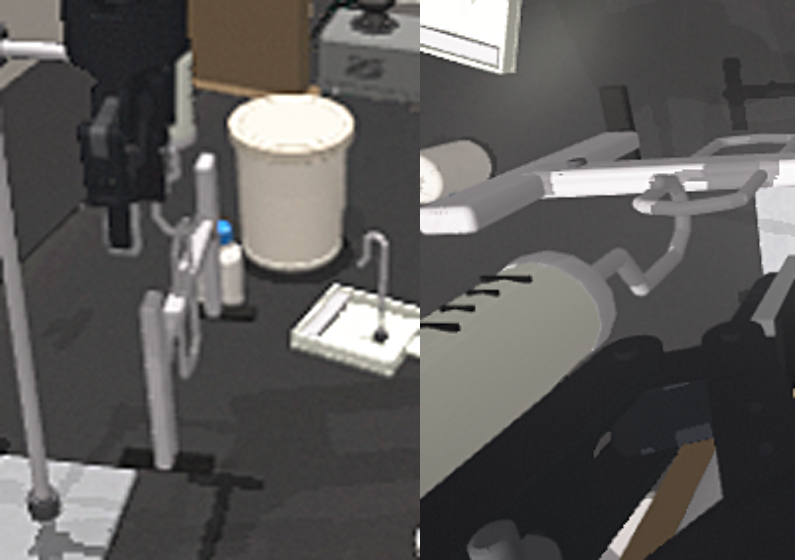

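```bash
python3 plan.py 60 530,125,350,2.95,3 428.5,-246.6,200,1.185,13; python3 plan.py 60 530,125,350,2.95,3 428.5,-246.6,200,1.185,13 >/dev/null
```

```text
t 9.97 pos [631.6 137.8 344.9] rot [-3.141e+00 -1.000e-03  3.088e+00] F [-0.78  0.71 -0.97] op 0.706
[[60.0, [34.0, -6.0, -2.0], [0, 0, 2.6]], [60.0, [33.0, -8.0, -1.0], [0, 0, 2.7]], [60.0, [33.0, -9.0, -2.0], [0, 0, 2.6]], [60.0, [2.0, -30.0, 12.0], [0, 0, 7.8]], [60.0, [-2.0, -29.0, 11.0], [0, 0, 7.8]], [60.0, [-5.0, -29.0, 12.0], [0, 0, 7.7]], [60.0, [-10.0, -28.0, 11.0], [0, 0, 7.8]], [60.0, [-13.0, -27.0, 12.0], [0, 0, 7.8]], [60.0, [-17.0, -24.0, 11.0], [0, 0, 7.8]], [60.0, [-20.0, -22.0, 12.0], [0, 0, 7.7]], [60.0, [-23.0, -19.0, 11.0], [0, 0, 7.8]], [60.0, [-25.0, -15.0, 12.0], [0, 0, 7.8]], [60.0, [-27.0, -13.0, 11.0], [0, 0, 7.8]], [60.0, [-28.0, -8.0, 12.0], [0, 0, 7.8]], [60.0, [-30.0, -4.0, 11.0], [0, 0, 7.7]], [60.0, [-29.0, -1.0, 12.0], [0, 0, 7.8]]]
[ 428.5 -246.3  199.9] 1.185
```

>>> {"api": "servo_tool", "payload": {"rows": [[60, [34, -6, -2], [0, 0, 2.6]], [60, [33, -8, -1], [0, 0, 2.7]], [60, [33, -9, -2], [0, 0, 2.6]], [60, [2, -30, 12], [0, 0, 7.8]], [60, [-2, -29, 11], [0, 0, 7.8]], [60, [-5, -29, 12], [0, 0, 7.7]], [60, [-10, -28, 11], [0, 0, 7.8]], [60, [-13, -27, 12], [0, 0, 7.8]]]}}

```text
clock: 10.98
eef_pos: [490.1, -18.8, 292.1]
tcp_rot: [-3.141, -0.0, 2.266]
contact_force: [-0.5, -0.2, -0.6]
opening: 0.7
```

>>> {"api": "servo_tool", "payload": {"rows": [[60, [-17, -24, 11], [0, 0, 7.8]], [60, [-20, -22, 12], [0, 0, 7.7]], [60, [-23, -19, 11], [0, 0, 7.8]], [60, [-25, -15, 12], [0, 0, 7.8]], [60, [-27, -13, 11], [0, 0, 7.8]], [60, [-28, -8, 12], [0, 0, 7.8]], [60, [-30, -4, 11], [0, 0, 7.7]], [60, [-29, -1, 12], [0, 0, 7.8]]]}}

```text
clock: 11.98
eef_pos: [428.4, -247.1, 200.1]
tcp_rot: [-3.141, -0.0, 1.181]
contact_force: [0.1, -0.7, 0.1]
opening: 0.7
```

```bash
cat > fy.py <<'E'
from fit import *
# hanging yoke: z,x,y,yaw + pitch/roll from side+top masks
from scipy.spatial.transform import Rotation as Ro
import fit as F
def mk(p):
    # p: x,y,yaw,z,rollx ; rotate about eye
    R=Ro.from_euler("x",p[4]).as_matrix();e=np.array([0,0,148.])
    return [(X-e)@R.T+e+[0,0,p[3]] for X in yoke(p)]
E
python3 - <<'E'
from fy import *
grab_frame("side");grab_frame("top")
M=masks("yoke",dict(side=(226,175),top=(245,150)))
if M:
    r=fit(mk,M,np.array([627,43,-.055,170,0.]),np.array([5,5,.06,8,.05]));print(r.x.round(3),r.fun)
    for c in M: print(c,fit(mk,{c:M[c]},r.x,np.array([3,3,.04,5,.03])).x.round(3))
f=grab_frame("wrist")
for b in boxes_of("wrist","tray")[:1]: print(b["conf"],cam2w("wrist",b["centre"]).round())
a=-.386
for X in [(-92,-6,120),(-92,6,120),(-68,6,120),(-68,-6,120),(0,0,127),(67,50,18),(67,-50,18),(-43,50,18),(-43,-50,18)]:
    u=proj("wrist",[502.6+np.cos(a)*X[0]-np.sin(a)*X[1],-276.7+np.sin(a)*X[0]+np.cos(a)*X[1],X[2]]).round().astype(int);cv2.circle(f,tuple(map(int,u)),1,(0,0,255),-1)
cv2.imwrite("pics/w5.png",cv2.resize(f,(768,576)))
E
python3 plan.py 60
```

```text
yoke side [(0.6, 973, array([222., 188.]))]
yoke top [(0.87, 523, array([242., 160.]))]
[ 6.25081e+02  4.10170e+01 -2.40000e-02  1.67844e+02 -4.40000e-02] 0.6132020161093318
side [ 6.24700e+02  4.15780e+01 -2.60000e-02  1.64845e+02 -7.20000e-02]
top [ 6.27611e+02  4.03000e+01 -4.10000e-02  1.62350e+02 -4.10000e-02]
0.93 [ 499. -272.    9.]
t 12.28 pos [ 429.1 -245.7  200.9] rot [ 3.142 -0.     1.187] F [-0.86  0.79  0.37] op 0.701
[]
[ 429.1 -245.7  200.9] 1.187
```

View pics/w5.png

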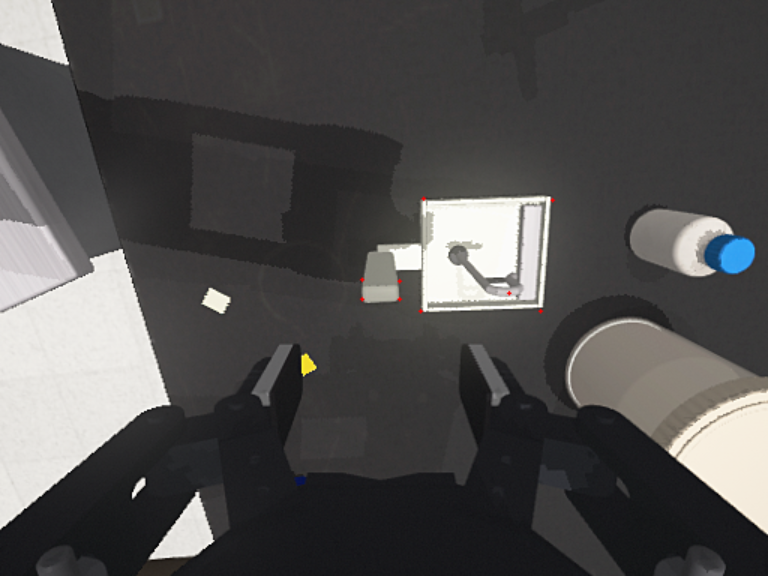

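>>> {"api": "servo_tool", "payload": {"rows": [[60, [0, 0, 25], [0, 0, 0]], [60, [0, 0, 25], [0, 0, 0]], [60, [0, 0, 25], [0, 0, 0]], [60, [0, 0, 25], [0, 0, 0]], [60, [0, 0, 15], [0, 0, 0]], [10, [0, 0, 0], [0, 0, 0]], [10, [0, 0, 0], [0, 0, 0]], [10, [0, 0, 0], [0, 0, 0]]], "force": 60}}

```text
clock: 13.28
eef_pos: [429.5, -246.4, 86.9]
tcp_rot: [3.14, -0.0, 1.185]
contact_force: [-0.5, 2.3, 3.8]
opening: 0.257
```

>>> {"api": "servo_tool", "payload": {"rows": [[10, [0, 0, 0], [0, 0, 0]], [10, [0, 0, 0], [0, 0, 0]], [10, [0, 0, 0], [0, 0, 0]], [10, [0, 0, 0], [0, 0, 0]]], "force": 120}}

```text
clock: 13.78
eef_pos: [429.4, -246.3, 87.1]
tcp_rot: [3.14, -0.0, 1.185]
contact_force: [-1.1, 2.7, 8.1]
opening: 0.227
```

```bash
python3 plan.py 10
```

```text
t 13.78 pos [ 429.4 -246.3   87.1] rot [ 3.14  -0.     1.185] F [-1.15  2.7   8.07] op 0.227
[]
[ 429.4 -246.3   87.1] 1.185
```

```bash
python3 plan.py 10 429,-246,201,1.185,5 466,42,203,1.53,10
```

```text
t 13.78 pos [ 429.4 -246.3   87.1] rot [ 3.14  -0.     1.185] F [-1.15  2.7   8.07] op 0.227
[[10.0, [0.0, -0.0, -23.0], [0, 0, 0.0]], [10.0, [0.0, -0.0, -23.0], [0, 0, 0.0]], [10.0, [0.0, -0.0, -22.0], [0, 0, 0.0]], [10.0, [0.0, -0.0, -23.0], [0, 0, 0.0]], [10.0, [0.0, -0.0, -23.0], [0, 0, 0.0]], [10.0, [28.0, -7.0, -0.0], [0, 0, -2.0]], [10.0, [28.0, -7.0, -0.0], [0, 0, -2.0]], [10.0, [29.0, -5.0, -1.0], [0, 0, -1.9]], [10.0, [29.0, -5.0, 0.0], [0, 0, -2.0]], [10.0, [29.0, -3.0, 0.0], [0, 0, -2.0]], [10.0, [29.0, -3.0, -0.0], [0, 0, -2.0]], [10.0, [29.0, -1.0, -0.0], [0, 0, -1.9]], [10.0, [29.0, -1.0, -1.0], [0, 0, -2.0]], [10.0, [29.0, 0.0, 0.0], [0, 0, -2.0]], [10.0, [29.0, 2.0, 0.0], [0, 0, -2.0]]]
[466.1  42.3 203.1] 1.531
```

>>> {"api": "servo_tool", "payload": {"rows": [[10, [0, 0, -12], [0, 0, 0]], [10, [0, 0, -24], [0, 0, 0]], [10, [0, 0, -26], [0, 0, 0]], [10, [0, 0, -26], [0, 0, 0]], [10, [0, 0, -26], [0, 0, 0]], [10, [28, -7, 0], [0, 0, -2]], [10, [28, -7, 0], [0, 0, -2]], [10, [29, -5, -1], [0, 0, -1.9]]]}}

```text
clock: 14.78
eef_pos: [440.1, -159.2, 201.7]
tcp_rot: [3.141, 0.0, 1.289]
contact_force: [0.4, 0.4, -0.9]
opening: 0.232
```

>>> {"api": "servo_tool", "payload": {"rows": [[10, [29, -5, 0], [0, 0, -2]], [10, [29, -3, 0], [0, 0, -2]], [10, [29, -3, 0], [0, 0, -2]], [10, [29, -1, 0], [0, 0, -1.9]], [10, [29, -1, -1], [0, 0, -2]], [10, [29, 0, 0], [0, 0, -2]], [10, [29, 2, 0], [0, 0, -2]], [10, [0, 0, 0], [0, 0, 0]]]}}

```text
clock: 15.78
eef_pos: [465.8, 43.7, 202.6]
tcp_rot: [3.141, -0.0, 1.533]
contact_force: [0.7, -0.7, -2.0]
opening: 0.233
```

```bash
python3 plan.py 10; python3 - <<'E'
from fy import *
s=sense();t=s["eef_pos"];a=s["tcp_rot"][2]-np.pi/2;print(a)
F={c:grab_frame(c) for c in("side","wrist")}
tr=lambda q:np.array([t[0]+np.cos(a)*(q[0]+80)-np.sin(a)*q[1],t[1]+np.sin(a)*(q[0]+80)+np.cos(a)*q[1],t[2]-87+q[2]])
yk=lambda q:np.array([626+np.cos(-.04)*q[0]-np.sin(-.04)*q[1],41+np.sin(-.04)*q[0]+np.cos(-.04)*q[1],165+q[2]])
T=[(-92,0,120),(-68,0,120),(0,0,124),(12,0,84),(-9.5,0,20),(67,50,18),(67,-50,18),(-43,50,18)]
Y=[(0,0,20),(0,-21,85),(0,21,85),(0,95,0),(0,95,150),(0,-95,0),(0,-95,150),(0,0,148)]
A=[]
for c in F:
    f=cv2.resize(F[c],None,fx=4,fy=4,interpolation=2) if c=="side" else cv2.resize(F[c],None,fx=2,fy=2,interpolation=2);k=4 if c=="side" else 2
    for L,m,col in((T,tr,(0,0,255)),(Y,yk,(0,255,0))):
        for q in L:
            u=((proj(c,m(q))+.5)*k).round().astype(int);cv2.circle(f,tuple(map(int,u)),2,col,-1)
    A.append(f)
print(proj("side",tr(T[2])),proj("side",yk(Y[0])))
a=A[0][100*4:250*4,195*4:295*4];w_=A[1]
cv2.imwrite("pics/s6.png",np.hstack([a,cv2.copyMakeBorder(cv2.resize(w_,(400,300)),0,300,0,0,0)]))
np.save("side6.npy",F["side"])
E
```

```text
t 15.78 pos [465.8  43.7 202.6] rot [ 3.141 -0.     1.533] F [ 0.72 -0.66 -1.99] op 0.233
[]
[465.8  43.7 202.6] 1.533
-0.037550385901654604
[252.16637634 185.09350598] [223.1657174  199.41784316]
```

View pics/s6.png

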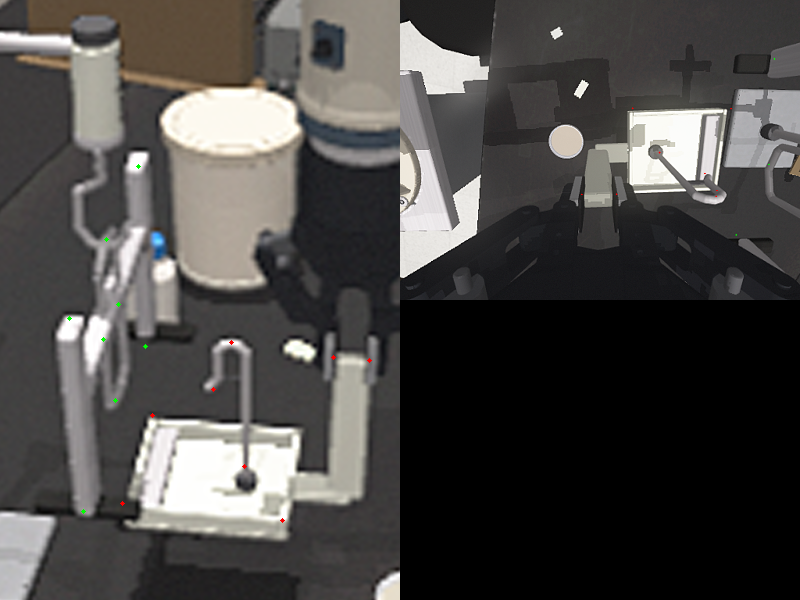

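>>> {"api": "servo_tool", "payload": {"rows": [[10, [0, 5, 2], [0, 0, 0]], [10, [0, 13, 2], [0, 0, 0]], [10, [0, 15, 0], [0, 0, 0]], [10, [0, 15, 0], [0, 0, 0]], [10, [0, 15, 0], [0, 0, 0]], [10, [0, 12, 0], [0, 0, 0]], [10, [0, 5, 0], [0, 0, 0]], [10, [0, 0, 0], [0, 0, 0]]]}}

```text
clock: 16.88
eef_pos: [545.5, 39.2, 197.6]
tcp_rot: [-3.141, 0.0, 1.531]
contact_force: [-0.3, -0.6, -1.4]
opening: 0.236
```

```bash
python3 plan.py 10; python3 - <<'E'
from h import *
f=grab_frame("side");g=grab_frame("wrist");np.save("side7.npy",f)
a=cv2.resize(f[130:220,200:260],(400,600),interpolation=2);b=cv2.resize(g[100:292,384:512],(400,600),interpolation=2)
cv2.imwrite("pics/s7.png",np.hstack([a,b]))
E
```

```text
t 16.88 pos [545.5  39.2 197.6] rot [-3.141  0.     1.531] F [-0.29 -0.57 -1.44] op 0.236
[]
[545.5  39.2 197.6] 1.531
```

View pics/s7.png

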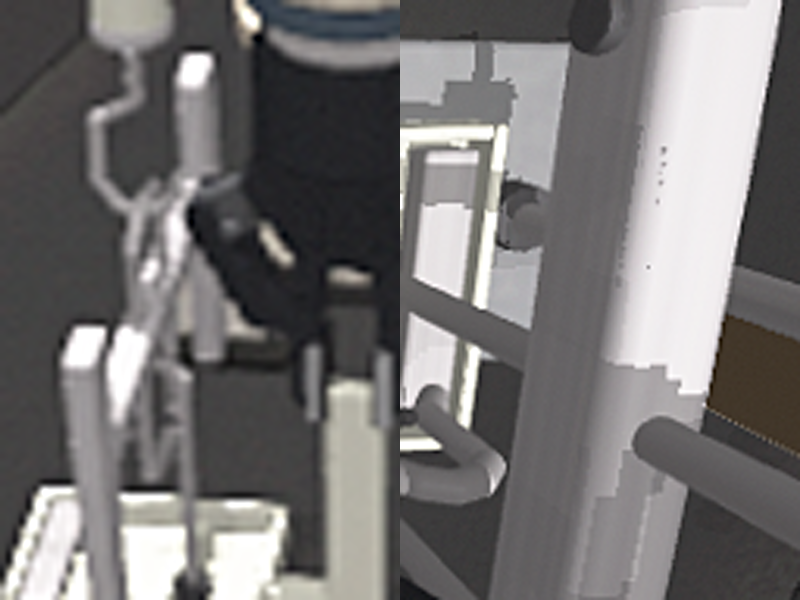

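```bash
python3 - <<'E'
from h import *
s=sense();t=s["eef_pos"];a=s["tcp_rot"][2]-np.pi/2
tr=lambda q:np.array([t[0]+np.cos(a)*(q[0]+80)-np.sin(a)*q[1],t[1]+np.sin(a)*(q[0]+80)+np.cos(a)*q[1],t[2]-87+q[2]])
S=lambda u:((u+.5-[200,130])*6.667).round();W=lambda u:((u+.5-[384,100])*3.125+[400,0]).round()
for n,q in dict(crest=(0,0,124),stem=(-9.5,0,100),stemlow=(-9.5,0,40),tipup=(9.5,0,115),tip=(13.5,0,85),seat=(0,0,118),mouth=(0,0,84)).items(): print(n,tr(q).round(),S(proj("side",tr(q))),W(proj("wrist",tr(q))))
from scipy.spatial.transform import Rotation as Ro
R=Ro.from_euler("ZX",[-.04,-.045]).as_matrix();E=np.array([626,41,163+148])
for n,q in dict(loop=(0,0,20),la=(0,-21,23),lb=(0,21,23),lta=(0,-24,87),ltb=(0,24,87),bu1=(-7,0,105),bu2=(7,0,105),bl=(-7,0,87),top1=(0,95,150),top2=(0,-95,150)).items():
    X=E+R@(np.array(q)-[0,0,148]);print(n,X.round(),S(proj("side",X)),W(proj("wrist",X)))
E
```

```text
crest [625.  36. 235.] [157. 360.] [459. 480.]
stem [615.  36. 211.] [183. 411.] [348. 420.]
stemlow [615.  36. 151.] [188. 527.] [257. 324.]
tipup [634.  36. 226.] [135. 376.] [484. 455.]
tip [638.  35. 196.] [129. 435.] [425. 390.]
seat [625.  36. 229.] [158. 372.] [441. 464.]
mouth [625.  36. 195.] [162. 440.] [362. 389.]
loop [626.  35. 183.] [161. 462.] [344. 372.]
la [625.  14. 187.] [172. 425.] [340. 461.]
lb [627.  56. 185.] [149. 488.] [359. 286.]
lta [625.  14. 251.] [166. 296.] [496. 651.]
ltb [627.  62. 249.] [139. 367.] [545. 369.]
bu1 [619.  39. 268.] [167. 296.] [550. 585.]
bu2 [633.  39. 268.] [133. 293.] [651. 583.]
bl [619.  39. 250.] [169. 333.] [475. 517.]
top1 [630. 136. 309.] [ 83. 345.] [1365. -424.]
top2 [622. -54. 317.] [196.  73.] [ 686. 1507.]
```

>>> {"api": "servo_tool", "payload": {"rows": [[10, [0, 0, 4], [0, 0, 0]], [10, [0, 0, 5], [0, 0, 0]], [10, [0, 0, 5], [0, 0, 0]], [10, [0, 0, 5], [0, 0, 0]], [10, [0, 0, 5], [0, 0, 0]], [10, [0, 0, 4], [0, 0, 0]], [10, [0, 0, 0], [0, 0, 0]]]}}

```text
clock: 17.85
eef_pos: [545.4, 39.2, 169.6]
tcp_rot: [-3.141, -0.0, 1.531]
contact_force: [0.2, 0.3, 0.7]
opening: 0.234
```

>>> {"api": "servo_tool", "payload": {"rows": [[10, [0, 0, 3], [0, 0, 0]], [10, [0, 0, 3], [0, 0, 0]], [10, [0, 0, 2], [0, 0, 0]], [10, [0, 0, 2], [0, 0, 0]], [10, [0, 0, 0], [0, 0, 0]]]}}

```text
clock: 18.48
eef_pos: [545.4, 39.2, 159.7]
tcp_rot: [-3.141, 0.0, 1.531]
contact_force: [0.4, -0.4, 3.0]
opening: 0.232
```

>>> {"api": "servo_tool", "payload": {"rows": [[10, [0, 0, 2], [0, 0, 0]], [10, [0, 0, 2], [0, 0, 0]], [10, [0, 0, 1], [0, 0, 0]], [10, [0, 0, 0], [0, 0, 0]]]}}

```text
clock: 18.98
eef_pos: [545.4, 39.2, 154.7]
tcp_rot: [-3.142, 0.0, 1.531]
contact_force: [-0.1, 0.6, 3.7]
opening: 0.237
```

```bash
python3 - <<'E'
from h import *
F=[sense()["contact_force"][2]]
from fy import *
f=grab_frame("side");F.append(sense()["contact_force"][2]);np.save("side8.npy",f)
a=cv2.resize(f[130:235,200:260],(343,600),interpolation=2)
cv2.imwrite("pics/s8.png",a)
for i in range(4): grab_frame("wrist");F.append(sense()["contact_force"][2])
print(np.round(F,2))
# spring balance drop: track yoke near post top / beam between side7 and now by template on near post top
o=np.load("side7.npy")
for n,(x0,x1,y0,y1) in dict(nearpost=(207,219,176,200),farpost=(224,236,135,158)).items():
    T=o[y0:y1,x0:x1];r=cv2.matchTemplate(cv2.resize(f[y0-5:y1+30,x0-8:x1+8],None,fx=4,fy=4,interpolation=2),cv2.resize(T,None,fx=4,fy=4,interpolation=2),cv2.TM_CCOEFF_NORMED);_,v,_,l=cv2.minMaxLoc(r);print(n,v,(l[0]-32)/4,(l[1]-20)/4)
E
```

```text
Traceback (most recent call last):
AttributeError: module 'fit' has no attribute 'append'
```

```bash
cat > drop.py <<'E'
from h import *
G=[]
f=grab_frame("side")
for i in range(5): G.append(sense()["contact_force"]); grab_frame("wrist")
print("F",np.mean(G,0).round(2))
cv2.imwrite("pics/s8.png",cv2.resize(f[130:235,200:260],(343,600),interpolation=2))
o=np.load("side7.npy")
c=get_calibration("side");k=proj("side",[626,136,290])[1]-proj("side",[626,136,310])[1];k2=proj("side",[626,-54,290])[1]-proj("side",[626,-54,310])[1]
for n,kk,(x0,x1,y0,y1) in(("near",k,(207,219,176,200)),("far",k2,(224,236,135,158))):
    T=o[y0:y1,x0:x1];r=cv2.matchTemplate(cv2.resize(f[y0-5:y1+30,x0-8:x1+8],None,fx=4,fy=4,interpolation=2),cv2.resize(T,None,fx=4,fy=4,interpolation=2),cv2.TM_CCOEFF_NORMED);_,v,_,l=cv2.minMaxLoc(r);print(n,round(v,2),(l[0]-32)/4,(l[1]-20)/4,"drop mm",round((l[1]-20)/4/kk*20,1))
E
python3 drop.py
```

```text
F [-0.09  0.52  3.55]
near 0.98 0.0 9.0 drop mm 26.1
far 0.86 0.75 8.5 drop mm 26.9
```

>>> {"api": "servo_tool", "payload": {"rows": [[10, [0, 0, 2], [0, 0, 0]], [10, [0, 0, 1], [0, 0, 0]], [10, [0, 0, 1], [0, 0, 0]], [10, [0, 0, 0], [0, 0, 0]]]}}

```text
clock: 19.82
eef_pos: [545.4, 39.2, 150.7]
tcp_rot: [-3.141, 0.0, 1.531]
contact_force: [0.5, 1.0, 4.1]
opening: 0.229
```

```bash
python3 drop.py
```

```text
F [-0.26  0.35  4.08]
near 0.98 -0.5 10.0 drop mm 29.0
far 0.85 1.5 9.0 drop mm 28.5
```

>>> {"api": "servo_tool", "payload": {"rows": [[10, [0, 0, 1], [0, 0, 0]], [10, [0, 0, 1], [0, 0, 0]], [10, [0, 0, 1], [0, 0, 0]], [10, [0, 0, 0], [0, 0, 0]]]}}

```text
clock: 20.62
eef_pos: [545.1, 39.2, 147.5]
tcp_rot: [-3.141, 0.0, 1.531]
contact_force: [0.0, 1.2, 2.0]
opening: 0.232
```

```bash
python3 drop.py
```

```text
F [0.38 0.23 1.13]
near 0.95 0.0 8.25 drop mm 23.9
far 0.88 0.75 6.5 drop mm 20.6
```

>>> {"api": "servo_tool", "payload": {"rows": [[10, [0, 0, 1], [0, 0, 0]], [10, [0, 0, 2], [0, 0, 0]], [10, [0, 0, 1], [0, 0, 0]], [10, [0, 0, 0], [0, 0, 0]]]}}

```text
clock: 21.42
eef_pos: [545.4, 39.2, 143.7]
tcp_rot: [-3.141, 0.0, 1.531]
contact_force: [-0.6, 0.5, 1.3]
opening: 0.231
```

```bash
python3 drop.py
```

```text
F [-0.15  0.22  0.98]
near 0.98 0.0 5.5 drop mm 16.0
far 0.9 0.5 3.75 drop mm 11.9
```

>>> {"api": "servo_tool", "payload": {"rows": [[10, [0, 0, 1], [0, 0, 0]], [10, [0, 0, 1], [0, 0, 0]], [10, [0, 0, 1], [0, 0, 0]], [10, [0, 0, 0], [0, 0, 0]]]}}

```text
clock: 22.22
eef_pos: [545.4, 39.2, 140.7]
tcp_rot: [-3.141, 0.0, 1.531]
contact_force: [-0.3, 0.2, 1.4]
opening: 0.229
```

```bash
python3 drop.py
```

```text
F [-0.13  0.33  1.68]
near 0.98 0.0 6.5 drop mm 18.9
far 0.89 0.5 4.75 drop mm 15.0
```

View pics/s8.png

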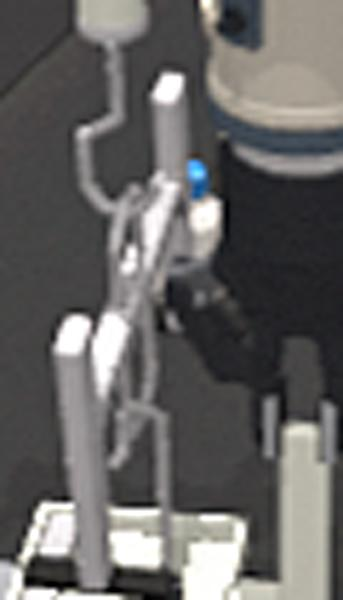

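>>> {"api": "servo_tool", "payload": {"rows": [[10, [0, 0, -2], [0, 0, 0]], [10, [0, 0, -2], [0, 0, 0]], [10, [0, 0, -2], [0, 0, 0]], [10, [0, 0, -1], [0, 0, 0]], [10, [0, 0, 0], [0, 0, 0]], [10, [0, 0, 0], [0, 0, 0]]]}}

```text
clock: 23.28
eef_pos: [545.4, 39.2, 147.7]
tcp_rot: [-3.142, 0.0, 1.531]
contact_force: [0.1, -0.4, 1.1]
opening: 0.234
```

```bash
python3 drop.py
```

```text
F [-0.58 -0.01  0.45]
near 0.99 0.0 4.0 drop mm 11.6
far 0.93 0.25 2.5 drop mm 7.9
```

Following the crest (drop −7 mm for 7 mm of rise) and nearly in balance: release.

>>> {"api": "servo_tool", "payload": {"rows": [[10, [0, 0, -1], [0, 0, 0]], [10, [0, 0, -1], [0, 0, 0]], [10, [0, 0, 0], [0, 0, 0]], [30, [0, 0, 0], [0, 0, 0]], [45, [0, 0, 0], [0, 0, 0]], [65, [0, 0, 0], [0, 0, 0]], [65, [0, 0, 0], [0, 0, 0]], [65, [0, 0, 0], [0, 0, 0]]]}}

```text
clock: 24.58
eef_pos: [545.5, 39.2, 149.8]
tcp_rot: [-3.142, 0.0, 1.531]
contact_force: [-0.4, -0.2, -0.1]
opening: 0.766
```

>>> {"api": "servo_tool", "payload": {"rows": [[65, [0, 0, 0], [0, 0, 0]], [65, [0, 0, -5], [0, 0, 0]], [65, [0, 0, -10], [0, 0, 0]], [65, [0, 0, -15], [0, 0, 0]], [65, [0, 0, -20], [0, 0, 0]], [65, [0, 0, -15], [0, 0, 0]], [65, [0, -15, -10], [0, 0, 0]], [65, [0, -40, 0], [0, 0, 0]]]}}

```text
clock: 25.58
eef_pos: [491.8, 41.5, 226.6]
tcp_rot: [3.138, -0.0, 1.531]
contact_force: [0.2, -0.8, -0.2]
opening: 0.764
```

>>> {"api": "servo_tool", "payload": {"rows": [[65, [0, -50, 0], [0, 0, 0]], [65, [0, -50, 0], [0, 0, 0]], [65, [0, -40, 0], [0, 0, 0]], [65, [0, 0, 0], [0, 0, 0]], [65, [0, 0, 0], [0, 0, 0]], [65, [0, 0, 0], [0, 0, 0]], [65, [0, 0, 0], [0, 0, 0]], [65, [0, 0, 0], [0, 0, 0]]]}}

```text
clock: 26.58
eef_pos: [350.9, 47.0, 224.6]
tcp_rot: [-3.141, 0.0, 1.531]
contact_force: [0.1, -0.2, -0.2]
opening: 0.756
```

```bash
python3 drop.py; python3 - <<'E'
from h import *
f=grab_frame("side");g=grab_frame("wrist")
for i in range(8): f2=grab_frame("side")
d=cv2.absdiff(f,f2)[90:260,180:300];print("motion",d.mean(),(d.max(2)>40).sum(),sense()["clock"])
for c in("side",):
  for t in("yoke","tray"):
    for b in boxes_of(c,t)[:1]: print(c,t,round(b["conf"],2),cam2w(c,b["centre"]).round())
a=cv2.resize(f2[110:260,190:290],(400,600),interpolation=2)
b=cv2.resize(f2[165:210,205:245],(400,450),interpolation=2)
cv2.imwrite("pics/s9.png",np.hstack([a,cv2.copyMakeBorder(b,0,150,0,0,0)]))
E
```

```text
F [-0.27  0.23 -0.2 ]
near 0.97 -0.5 1.25 drop mm 3.6
far 0.89 -0.25 4.0 drop mm 12.6
motion 1.277107843137255 2 27.375
side yoke 0.56 [630.  74. 236.]
side tray 0.7 [615.  49.  74.]
```

```bash
python3 - <<'E'
from fy import *
def mt(p):
    R=Ro.from_euler("yx",p[4:6]).as_matrix();e=np.array([0,0,118.])
    return [(X-e)@R.T+e+[0,0,p[3]] for X in tray(p)]
f1=grab_frame("side");grab_frame("top")
M=masks("yoke",dict(side=(226,175),top=(242,160)))
r=fit(mk,M,np.array([627,41,-.04,157,0.]),np.array([4,4,.04,6,.04]));print("yoke x y yaw z roll",r.x.round(3),r.fun)
y=r.x
M=masks("tray",dict(side=(237,215),top=(245,175)))
if M: r=fit(mt,M,np.array([627,38,-.04,58,0.,0.]),np.array([4,4,.04,8,.06,.06]));print("tray x y yaw z pitch roll",r.x.round(3),r.fun);print("loop z",y[3]+20,"seat z",r.x[3]+118)
f2=grab_frame("side");print("motion",(cv2.absdiff(f1,f2)[90:260,180:300].max(2)>40).sum(),sense()["clock"])
E
```

```text
yoke side [(0.69, 994, array([220., 192.]))]
yoke top [(0.57, 635, array([241., 160.]))]
yoke x y yaw z roll [ 6.28843e+02  3.67940e+01 -2.00000e-02  1.55175e+02  1.10000e-02] 0.45256376016784694
tray side [(0.96, 1289, array([231., 229.])), (0.3, 1031, array([221., 192.]))]
tray top [(0.61, 661, array([243., 174.])), (0.19, 140, array([170., 165.]))]
tray x y yaw z pitch roll [ 6.30582e+02  3.86180e+01 -2.40000e-02  5.39810e+01  2.40000e-02
 -1.50000e-02] 0.5222593509232336
loop z 175.17526492661855 seat z 171.98103992141895
motion 0 27.825
```

```bash
python3 -c "
from rig import *
print(sign_off(), sense()['clock'])"
```

```text
the job is handed in; nothing more can be done
the job is handed in; nothing more can be done
```

The chain is hung and the job is handed in at about 28 s. I could not confirm the gate shut by eye, because the viewer refused my last picture after the limit of 12.

**What I did**
- I gripped the yoke by its left handle, hung its eye in the balance's hook and let go.
- I then picked up the tray by its post, passed its snap hook through the lower loop and pulled it down in small steps.
- The loop sank about 29 mm below where it had hung. The push then dropped from roughly 6 N to 3 N as the gate let the bar in.
- After that the loop followed the tray millimetre for millimetre, so the bar is seated. I eased the tray up until it was nearly in balance, released it and backed off about 200 mm.

**Last checks (fits to the camera masks)**

| Check | Result |
|---|---|
| Yoke tilt | 0.01 rad |
| Tray tilt | 0.02 to 0.03 rad |
| Tray height above worktop | about 54 mm |
| Heights of tray seat and loop bar | agree to about 3 mm |
| Movement between side pictures | none |
| Contact force on the robot | about 0 N |

**Less certain**
- **Gate:** I judge it shut from the force drop and from the bar sitting at the crest.
- **Balance load:** I estimate the hook was pulled down by at most about 39 mm, against the limit of 47.5 mm. That comes from tracking the yoke in the pictures, not from a direct reading.
- **Bottles and dish:** I did not re-measure them at the end, but the planned paths kept clear of them.

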